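# Set a roll-bar tube in the yoke vice for cutting

## Robot

A 6-joint arm with a two-finger parallel gripper is mounted at the origin on the work surface. World frame = base frame: x ahead of the robot, y to its left, z up, the work surface at z = 0. Lengths are in m, angles in rad, forces in N, time in s.
With the tool pointing down it reaches from about 0.325 to 0.9 m from the base axis. Payload 3.5 kg.
Tool frame: the origin (TCP) lies on the centre line of the jaws, within the pads' length; the fingertips stand 19 mm ahead of it and the grasp point (between the pads) is the TCP; x points along the fingers, y is the direction in which the jaws open and shut, and the axes are right-handed (so a half turn about x gives the same grasp; the last joint's range is limited). The gripper opens to 85 mm and grips with 20 to 120 N. Pads are 22 mm wide; open, the fingers measure 114 mm over their backs; the gripper's body (76 mm by 85 mm) begins 54 mm behind the grasp point. The pads swing forward as they close: fully open they stand 13 mm farther back than shut.
Start: joints at [1.1, 0.276, -0.026, 1.268, 0, 1.467], TCP at [0.225, 0.583, 0.214] pointing down, gripper open.
Joint ranges: [-3.12, 3.12], [-0.85, 1.88], [-1.08, 1.24], [-1.95, 2.15], [-1.57, 1.53], [-3.14, 3.14]. Speed limits (rad/s): [2.57, 2.57, 3.14, 3.14, 3.14, 3.14].

## Interface

Orientations are given as [roll, pitch, yaw] about the fixed x, y, z axes, in that order (R = Rz(yaw) Ry(pitch) Rx(roll)).
In Python, from bench import monitor, optics, bot, nets gives the robot as it stands.
- The arm moves only by the tool apply_moves, never from a script. Its argument "plan" is a list of rows, each an object of numbers: "tx", "ty", "tz": the shift along the tool's x, y, z in mm; "roll": the turn about the tool's x in degrees; "grip": the opening, from -1 (shut) to 1 (fully open), so that 0 is half open. In form: [{"tx": .., "ty": .., "tz": .., "roll": .., "grip": ..}, ...]. A call has 1 to 12 rows; each row shifts and turns the commanded pose from where the row before left it, along the tool's axes as they then stand; what a row does not reach is not made up. A row lasts 1/8 s, in which the tool goes at most 62.5 mm and 10.7 degrees, less where a joint would pass 70% of its speed; a pose out of reach is approached as far as the arm can. A call is refused whole if a number of a shift passes 62.5 or a number of a turn 10.7, either way. A call with a gripper value outside its range is refused whole. The fingers move at their own pace and stop on an object; "force" is the grip in N (left out, the last holds). Time passes only in rows, so rows that do not move let the fingers close. It gives the time, the measured TCP pose, the force and the opening at its end, in the units of the state.
- monitor.get_state(): the state, without advancing time (a new reading comes with each control period).
- optics.capture(name): name is "side" or "top"; returns the picture (420x560x3 uint8, blue, green, red); there is no depth.
- optics.get_calibration(name): a dict with "fx", "fy", "cx", "cy" (pixels), "world_from_camera" (4x4, takes a point from camera to world coordinates). Camera axes: x right, y down, z forward; pixel columns grow to the right and rows downward; lengths in m; the calibration is good to about 2 mm. A picture is of the moment at which its call begins. get_calibration takes no time and is no camera call.
- bot.sign_off(): hands the job in, once; it reports no verdict.
Trained networks look in the newest picture that a camera, given by its name, has taken for a name from the list of things; names that differ only in an ending like _2 or _b are one class to them, and where a whole thing is asked for, a point or a joint stands for the part that bears it (a point fixed in the world has none). Each returns a list of dicts, best first, with "conf" (0 to 1); they miss things now and then, are a little off and sometimes report something else, mostly with a low value. They report only what shows in the picture. A call takes as long as a camera call. They do not tell look-alikes from the thing itself.
- nets.search_frame(camera, target): "xyz" ([x, y, z] in m, in world coordinates, good to about 4 mm: the middle of the surface that is visible of it).
- nets.trace(camera, target): "region" (420x560 bool, what is visible of it).
- nets.mark_of(camera, target): "xyz" ([x, y, z] in m, in world coordinates, good to about 4 mm: a listed point, or the origin of a listed thing).
The state is a dict: "time": time; "joint_positions": joint angles; "joint_velocities": joint speeds; "tau": joint torques, N m; "tcp_pos": TCP position; "tool_rot": TCP orientation; "contact_force": force on the tool from outside, world axes, zero at the start; "ft_torque": the same for the moment, N m; "opening": finger opening in m.
Only numpy, scipy, OpenCV 4.12 (cv2) and the standard library are available. Lean on these libraries where they do the work, as an engineer would, in place of code of your own. Each camera call takes 0.05 s, during which the arm holds its last target. There are 200 camera calls.

## Task

Get the aluminium tube ready for sawing: slide it on through the yoke vice, the way it already points, until the whole yellow tape band has just come out on the far side of the jaws, leaving a gap of no more than 15 mm between jaws and band. Then wind the T-handle clockwise until the upper jaw grips the tube tight and the handle will turn no further. Do not knock over or shift the other things on the bench.

Things in the scene. Friction and masses are not known exactly. Their poses are not given: they have to be found in the camera images.
- vice: Blue cast yoke vice bolted to the bench, anywhere in front of the robot, also turned; foot 150 (x) x 120 (y) mm. Origin: underside of the foot, on the screw's axis. Its x axis is the way the tube goes through, z is up. The tube lies level along x at y = 0, its axis 78 mm up, in a V-shaped lower jaw; both jaws reach from x = -28 to +28 mm. Yoke over them: 40 mm in x, 130 mm in y, top at 181 mm.
- jaw_exit (a point): Point on the tube's path at the far side of the jaws, where the tube comes out: x = +28 mm, 78 mm up in the vice's frame. Beyond it the path is clear.
- tube_rest (a point): Point on the tube's path over the vice's tube rest, a V on an arm of the foot, at x = -98 mm, 78 mm up. The rest reaches from x = -105 to -91 mm and is lower than 90 mm; behind it (x below -105 mm) nothing but the bench is within 60 mm of the tube.
- tube_mid (a point): Middle of the tube, on its axis: plain aluminium, 200 mm long, 38 mm diameter, about 0.35 kg, flat closed black plugs in both ends. Its x axis runs to the front end, which leads through the vice and already lies in the jaws; the rear end sticks out behind the tube rest; each end is 100 mm from here. Unclamped it slides along its path with a push of 2 to 5 N on the rear end.
- tape_band (a point): Centre, on the tube's axis, of the yellow tape band round the tube: 15 mm wide along the tube, its centre 40 mm back from the front end and 160 mm from the rear end. It may be hidden in the jaws at the start.
- t_handle (a joint): Angle of the T-handle in rad, growing clockwise seen from above (tightening). At 0, pi and 2 pi the bar lies along the vice's y axis; at q it is turned clockwise by q from there. Starts between 0 and 2.2. The screw lowers the upper jaw 5 mm a turn; it meets the tube at about 6.8 and comes up solid, tight, at 7.35. Friction 0.15 N m (3.5 N at 45 mm); it stays where it is left.
- bar_mid (a point): Middle of the T-handle's bar, on the screw's vertical axis: 208 mm above the bench at joint 0, 0.8 mm lower per rad. The bar is level, 12 mm diameter, with a 17 mm ball at each end, 58 mm from here (133 mm overall). A hub of 26 mm diameter reaches 12 mm above and below this point. Under the bar's arms nothing is higher than 181 mm.
- tube: The tube as a whole; origin and axes as point tube_mid.
- screw: Dark steel upper jaw on its screw, an inverted V over the tube; it goes straight down as the handle is wound and starts 3.6 to 5.4 mm above the tube. Origin: the vice's origin, lowered by the screw's travel.
- hacksaw: Bystander: hacksaw lying flat, orange grip, 290 x 100 x 24 mm, on the robot's side of the vice. Origin: underside.
- file: Bystander: flat file lying on the bench, red handle, 250 x 26 x 28 mm, on the far side of the vice. Origin: underside.
- tape_measure: Bystander: yellow and black pocket tape measure standing on its edge, 75 x 38 x 64 mm, on the far side of the vice. Origin: underside.
- radio: Bystander: black hand radio standing upright, 36 x 58 x 118 mm plus a stub aerial to 195 mm. Origin: underside.
- spray_can: Bystander: green spray can standing upright, 60 mm diameter, 190 mm tall. Origin: underside.
- mug: Bystander: white mug standing upright, 82 mm diameter, 95 mm tall. Origin: underside.
- phone: Bystander: phone in an orange case lying flat, 152 x 76 x 11 mm. Origin: underside.
Things that resemble listed ones, but are neither listed nor needed, are in the scene too. Of the things that look like the tube, the larger one is meant.

How it is judged:
On the way, in this order (a step that is already met when the one before it is completed fails the run):
1. the tape band is just out of the far side of the jaws, gap 15 mm at most (x of tape_band in the frame of vice between 0.034 and 0.053 m), for 0.2 s.
2. the handle is wound up solid and the upper jaw grips the tube (value of joint t_handle above 7.15 rad and contact force between tube and screw above 15 N), for 0.2 s.
At the end, for the whole second after the job is handed in: Tape band clear of the far jaw face (1.5 mm allowed under it) with a gap of at most 15 mm (2.5 mm over allowed); tube at rest in the lower jaw, in line within 0.05 rad, height within 5 mm; handle wound to 7.15 rad or more; upper jaw presses the tube with over 15 N (all of step 1 and all of step 2 and z of tape_band in the frame of vice between 0.073 and 0.083 m and angle between the x axis of tube and the x axis of vice, either way round below 0.05 rad and linear speed of tube below 0.01 m/s); the robot touches nothing.
It fails at once if a bystander is shifted by more than 30 mm (distance of any of hacksaw, file, tape_measure, radio, spray_can, mug, phone from where it was at the start of the episode above 0.03 m).
It fails at once if a standing bystander is knocked over (angle between any of radio, spray_can, mug, tape_measure's own z axis and vertical above 0.5 rad).
It also fails if it takes over 61 s, if anything falls off the work surface, if the arm or the gripper's body presses on something with over 40 N, if the wrist force passes 120 N, or if a joint passes its speed limit or range.

## Working session

There is one attempt and no reset: what is moved stays moved. The work goes in short steps, Python scripts to look and compute and a tool call to move; the robot and the scene stay as the last step left them, time stands still between calls to the robot, and variables do not carry over. Pictures are saved under pics/ and viewed, about 8 in all and at most 12, crops included, and the job is handed in when it is done.

Besides the shell and the picture viewer there is one more tool, called after ">>>" as a command line: name --argument value ..., lists and objects as JSON in quotes. apply_moves: Moves the arm, as the interface text tells. Its arguments: {"type":"object","properties":{"plan":{"type":"array"},"force":{"type":"number"}},"required":["plan"]}

```bash
mkdir -p pics; python3 - <<'E'
from bench import monitor, optics, bot, nets
import cv2, numpy as np
s=monitor.get_state(); print(s['time'],s['tcp_pos'],s['tool_rot'],s['opening'])
for c in ('side','top'):
    cv2.imwrite(f'pics/{c}0.png',optics.capture(c)); 
    k=optics.get_calibration(c); print(c,k['fx'],k['cx'],k['cy'],np.round(k['world_from_camera'],3).tolist())
    for t in ['vice','jaw_exit','tube_rest','tube_mid','tape_band','bar_mid']:
        print(t,[(np.round(d['xyz'],3).tolist(),round(d['conf'],2)) for d in nets.mark_of(c,t)][:4])
print(monitor.get_state()['time'])
E
```

```text
0.0 [0.22436472 0.58244255 0.21241493] [-1.67430361  1.56849251 -2.04209161] 0.08528247656050014
side 447.75927427224985 276.33249181230326 205.6651418835002 [[0.891, -0.314, 0.327, 0.138], [-0.453, -0.606, 0.654, -0.797], [-0.007, -0.731, -0.682, 1.006], [0.0, 0.0, 0.0, 1.0]]
vice [([0.525, 0.034, 0.0], 0.93)]
jaw_exit [([0.537, 0.056, 0.073], 0.57)]
tube_rest [([0.481, -0.057, 0.075], 0.93)]
tube_mid [([0.5, -0.024, 0.078], 0.78), ([0.344, -0.188, 0.014], 0.58), ([0.404, -0.379, 0.0], 0.43)]
tape_band [([0.521, 0.03, 0.077], 0.92), ([0.367, -0.221, 0.013], 0.57)]
bar_mid [([0.524, 0.03, 0.204], 0.74)]
top 541.6423907903484 276.6670974154482 209.7211949634469 [[-0.018, -0.993, 0.116, 0.395], [-1.0, 0.02, 0.01, 0.041], [-0.012, -0.116, -0.993, 1.533], [0.0, 0.0, 0.0, 1.0]]
vice [([0.52, 0.031, -0.004], 0.61), ([0.583, -0.115, 0.001], 0.41), ([0.682, 0.111, 0.002], 0.25)]
jaw_exit [([0.532, 0.06, 0.077], 0.68)]
tube_rest [([0.483, -0.059, 0.076], 0.8), ([0.346, 0.042, 0.002], 0.51)]
tube_mid [([0.344, -0.189, 0.015], 0.82), ([0.502, -0.021, 0.085], 0.64), ([0.493, -0.022, 0.077], 0.56)]
tape_band [([0.367, -0.222, 0.015], 0.67), ([0.521, 0.032, 0.075], 0.6), ([0.677, -0.383, -0.001], 0.31)]
bar_mid [([0.526, 0.035, 0.206], 0.84)]
0.7
```

View pics/side0.png

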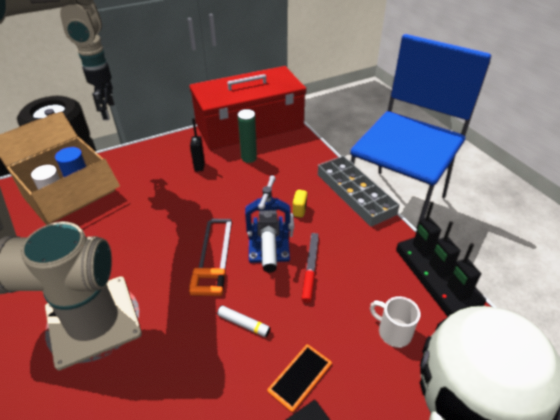

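View pics/top0.png

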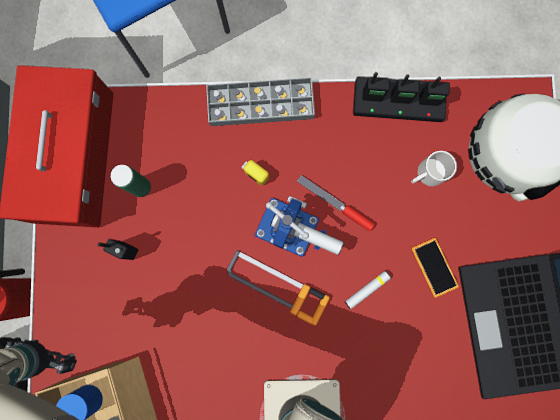

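```bash
cat > h.py <<'E'
from bench import monitor, optics, bot, nets
import cv2, numpy as np
def proj(c,P):
    k=optics.get_calibration(c); T=np.linalg.inv(k['world_from_camera']); p=T[:3,:3]@np.asarray(P,float)+T[:3,3]
    return np.array([k['fx']*p[0]/p[2]+k['cx'],k['fy']*p[1]/p[2]+k['cy']])
def ray(c,uv):
    k=optics.get_calibration(c); T=np.array(k['world_from_camera']); d=T[:3,:3]@[(uv[0]-k['cx'])/k['fx'],(uv[1]-k['cy'])/k['fy'],1]
    return T[:3,3],d
def atz(c,uv,z):
    o,d=ray(c,uv); return o+d*(z-o[2])/d[2]
def V(o,yaw,p):
    c,s=np.cos(yaw),np.sin(yaw); return np.array([o[0]+c*p[0]-s*p[1],o[1]+s*p[0]+c*p[1],p[2]])
def crop(c,im,ctr,w,h,f,pts=()):
    x0,y0=int(ctr[0]-w/2),int(ctr[1]-h/2); a=cv2.resize(im[y0:y0+h,x0:x0+w],None,fx=f,fy=f,interpolation=cv2.INTER_CUBIC)
    for P,col in pts:
        u=(proj(c,P)-[x0-.5,y0-.5])*f; cv2.circle(a,tuple(int(v) for v in u),2,col,-1)
    return a,(x0,y0)
E
python3 - <<'E'
from h import *
o=np.array([.5235,.0325]); yaw=np.radians(65.5)
pts=[(V(o,yaw,(x,0,.078)),(0,255,0)) for x in (-.16,-.098,.028)]+[(V(o,yaw,(x,y,0)),(0,0,255)) for x in(-.075,.075) for y in(-.06,.06)]+[(V(o,yaw,(0,0,.207)),(255,0,255))]
out=[]
for c in('side','top'):
    im=optics.capture(c); a,x0=crop(c,im,proj(c,V(o,yaw,(-.04,0,.09))),66,90,6,pts); out.append(a); print(c,x0)
    for t in('tube_mid','screw','vice','tube'):
        try:print(t,[(np.round(d['xyz'],3).tolist(),round(d['conf'],2)) for d in nets.mark_of(c,t)][:3])
        except Exception as e: print(e)
    for n,P in(('rear',V(o,yaw,(-.16,0,.078))),):print(n,proj(c,P))
cv2.imwrite('pics/crop1.png',np.hstack(out))
E
```

```text
side (234, 186)
tube_mid [([0.348, -0.185, 0.017], 0.85), ([0.5, -0.02, 0.077], 0.73)]
screw []
vice [([0.522, 0.032, -0.0], 0.65), ([0.407, -0.38, -0.0], 0.41)]
tube [([0.343, -0.189, 0.016], 0.75), ([0.5, -0.017, 0.077], 0.73)]
rear [269.28075917 267.72240749]
top (266, 185)
tube_mid [([0.495, -0.021, 0.075], 0.92), ([0.342, -0.19, 0.013], 0.77), ([0.675, -0.383, -0.0], 0.32)]
screw [([0.528, 0.032, -0.002], 0.66)]
vice [([0.48, -0.054, 0.074], 0.71), ([0.521, 0.034, -0.004], 0.67)]
tube [([0.499, -0.023, 0.084], 0.84), ([0.346, -0.187, 0.011], 0.76), ([0.675, -0.381, 0.002], 0.67)]
rear [340.24056636 248.23794637]
```

View pics/crop1.png

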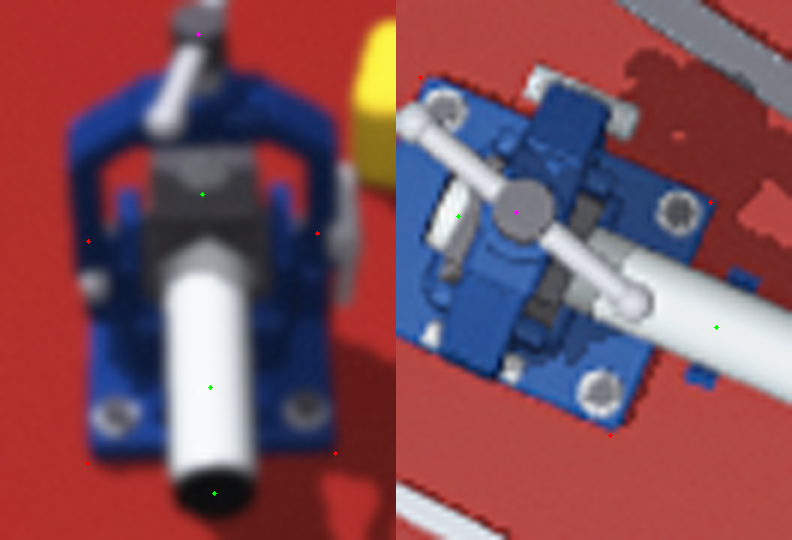

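```bash
cat >> h.py <<'E'
from scipy.spatial.transform import Rotation as Rn
O=np.array([.5235,.0325]); YAW=np.radians(65.5)
def st(goal=None):
    s=monitor.get_state(); R=Rn.from_euler('xyz',s['tool_rot']).as_matrix(); p=np.array(s['tcp_pos'])
    g=np.r_[(Rn.from_euler('z',-YAW).as_matrix()@(p-[*O,0]))]
    print('t',round(s['time'],2),'tcp',np.round(p*1e3,1),'vice-frame',np.round(g*1e3,1),'F',np.round(s['contact_force'],1),'q',np.round(s['joint_positions'],2),'op',round(s['opening'],4))
    print('toolz ang',np.degrees(np.arctan2(R[1,2],R[0,2])).round(2),'tooly ang',np.degrees(np.arctan2(R[1,1],R[0,1])).round(2),'x',R[:,0].round(3))
    if goal is not None: print('shift mm',np.round(R.T@(np.asarray(goal)-p)*1e3,1))
    return s,R,p
E
python3 - <<'E'
from h import *
print('tcp px',proj('side',[.224,.582,.212]),proj('top',[.224,.582,.212]), 'box?',atz('top',(110,380),.1))
g=V(O,YAW,(-.19,0,.30)); print(g); st(g)
E
```

```text
tcp px [111.16227909 119.96124138] [ 58.89084982 348.61724851] box? [0.12811834 0.49314137 0.1       ]
[ 0.44470828 -0.14039264  0.3       ]
t 1.2 tcp [224.7 583.2 213.6] vice-frame [377.2 500.2 213.6] F [-0.3  0.2  0.4] q [ 1.1   0.28 -0.03  1.27  0.    1.47] op 0.0852
toolz ang -21.07 tooly ang 68.93 x [-0. -0. -1.]
shift mm [ -86.4 -596.1  465.4]
```

>>> apply_moves --plan '[{"tx": -45, "grip": -1}, {"tx": -41, "grip": -1}, {"ty": -46, "tz": 36, "grip": -1}, {"ty": -46, "tz": 36, "grip": -1}, {"ty": -46, "tz": 36, "grip": -1}, {"ty": -46, "tz": 36, "grip": -1}, {"ty": -46, "tz": 36, "grip": -1}, {"ty": -46, "tz": 36, "grip": -1}, {"ty": -46, "tz": 36, "grip": -1}, {"ty": -46, "tz": 36, "grip": -1}, {"ty": -46, "tz": 36, "grip": -1}, {"ty": -46, "tz": 36, "grip": -1}]' --force 60

```text
schema error: expected keys tx, ty, tz, roll, grip
```

```bash
python3 -c "
from h import *
st(V(O,YAW,(-.19,0,.30)))"
```

```text
t 1.2 tcp [224.7 583.2 213.6] vice-frame [377.2 500.2 213.6] F [-0.3  0.2  0.4] q [ 1.1   0.28 -0.03  1.27  0.    1.47] op 0.0852
toolz ang -21.07 tooly ang 68.93 x [-0. -0. -1.]
shift mm [ -86.4 -596.1  465.4]
```

All keys are required in each row.

>>> apply_moves --plan '[{"tx": -45, "ty": 0, "tz": 0, "roll": 0, "grip": -1}, {"tx": -41, "ty": 0, "tz": 0, "roll": 0, "grip": -1}, {"tx": 0, "ty": -46, "tz": 36, "roll": 0, "grip": -1}, {"tx": 0, "ty": -46, "tz": 36, "roll": 0, "grip": -1}, {"tx": 0, "ty": -46, "tz": 36, "roll": 0, "grip": -1}, {"tx": 0, "ty": -46, "tz": 36, "roll": 0, "grip": -1}, {"tx": 0, "ty": -46, "tz": 36, "roll": 0, "grip": -1}, {"tx": 0, "ty": -46, "tz": 36, "roll": 0, "grip": -1}, {"tx": 0, "ty": -46, "tz": 36, "roll": 0, "grip": -1}, {"tx": 0, "ty": -46, "tz": 36, "roll": 0, "grip": -1}, {"tx": 0, "ty": -46, "tz": 36, "roll": 0, "grip": -1}, {"tx": 0, "ty": -46, "tz": 36, "roll": 0, "grip": -1}]' --force 60

```text
time: 2.7
tcp_pos: [0.3956, 0.0226, 0.3]
tool_rot: [0.399, 1.569, 0.032]
contact_force: [0.6, 0.4, 0.8]
opening: 0.0
```

>>> apply_moves --plan '[{"tx": 0, "ty": -46, "tz": 36, "roll": 0, "grip": -1}, {"tx": 0, "ty": 0, "tz": 0, "roll": -9.6, "grip": -1}, {"tx": 0, "ty": 0, "tz": 0, "roll": -9.6, "grip": -1}, {"tx": 0, "ty": 0, "tz": 0, "roll": -9.6, "grip": -1}, {"tx": 0, "ty": 0, "tz": 0, "roll": -9.6, "grip": -1}, {"tx": 0, "ty": 0, "tz": 0, "roll": -9.6, "grip": -1}, {"tx": 0, "ty": 0, "tz": 0, "roll": -9.6, "grip": -1}, {"tx": 0, "ty": 0, "tz": 0, "roll": -9.6, "grip": -1}, {"tx": 0, "ty": 0, "tz": 0, "roll": -9.6, "grip": -1}, {"tx": 0, "ty": 0, "tz": 0, "roll": -9.8, "grip": -1}]'

```text
time: 3.95
tcp_pos: [0.4122, -0.0313, 0.2997]
tool_rot: [-1.498, 1.57, -0.349]
contact_force: [-0.5, -0.1, 0.6]
opening: 0.0005
```

```bash
python3 -c "
from h import *
st(V(O,YAW,(-.19,0,.30)))"
```

```text
t 3.95 tcp [412.2 -31.3 299.7] vice-frame [-104.2   74.8  299.7] F [-0.5 -0.1  0.6] q [-0.23 -0.14 -0.3   1.42 -0.   -1.38] op 0.0005
toolz ang 65.85 tooly ang 155.85 x [ 0. -0. -1.]
shift mm [ -0.2 -74.2 -86.2]
```

>>> apply_moves --plan '[{"tx": 0, "ty": -37, "tz": -43, "roll": 0.3, "grip": -1}, {"tx": 0, "ty": -37, "tz": -43, "roll": 0, "grip": -1}, {"tx": 55, "ty": 0, "tz": 0, "roll": 0, "grip": -1}, {"tx": 55, "ty": 0, "tz": 0, "roll": 0, "grip": -1}, {"tx": 55, "ty": 0, "tz": 0, "roll": 0, "grip": -1}, {"tx": 55, "ty": 0, "tz": 0, "roll": 0, "grip": -1}, {"tx": 0, "ty": 0, "tz": 0, "roll": 0, "grip": -1}]'

```text
time: 4.82
tcp_pos: [0.4392, -0.1382, 0.0759]
tool_rot: [1.557, 1.56, 2.695]
contact_force: [-0.3, -0.0, 0.8]
opening: -0.0
```

```bash
python3 - <<'E'
from h import *
st(V(O,YAW,(-.171,0,.080)))
im=optics.capture('side');a,_=crop('side',im,proj('side',V(O,YAW,(-.1,0,.08))),130,100,6,[(V(O,YAW,(-.16,0,.078)),(0,255,0))]);cv2.imwrite('pics/pre.png',a)
E
```

```text
t 4.83 tcp [ 439.2 -138.2   75.9] vice-frame [-190.3    6.    75.9] F [-0.3 -0.   0.8] q [-0.45  0.11 -0.54  0.93  0.   -1.58] op -0.0
toolz ang 65.22 tooly ang 155.22 x [-0.01   0.005 -1.   ]
shift mm [-4.2 -5.8 19.3]
```

View pics/pre.png

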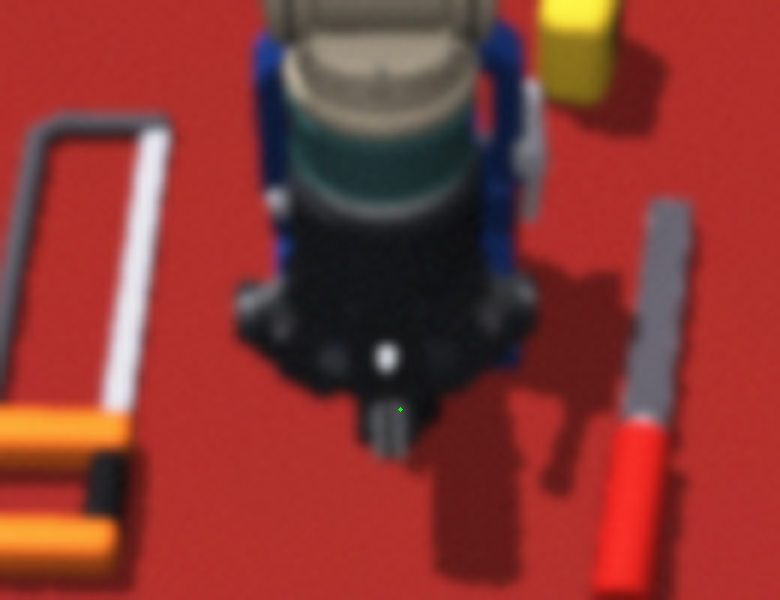

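>>> apply_moves --plan '[{"tx": -3, "ty": -6, "tz": 10, "roll": 0, "grip": -1}, {"tx": 0, "ty": 0, "tz": 8, "roll": 0, "grip": -1}, {"tx": 0, "ty": 0, "tz": 5, "roll": 0, "grip": -1}, {"tx": 0, "ty": 0, "tz": 5, "roll": 0, "grip": -1}, {"tx": 0, "ty": 0, "tz": 5, "roll": 0, "grip": -1}, {"tx": 0, "ty": 0, "tz": 5, "roll": 0, "grip": -1}, {"tx": 0, "ty": 0, "tz": 5, "roll": 0, "grip": -1}, {"tx": 0, "ty": 0, "tz": 5, "roll": 0, "grip": -1}, {"tx": 0, "ty": 0, "tz": 0, "roll": 0, "grip": -1}]'

```text
time: 6.0
tcp_pos: [0.4694, -0.099, 0.0826]
tool_rot: [2.326, 1.571, -2.818]
contact_force: [0.4, 0.1, 0.3]
opening: 0.0001
```

```bash
python3 - <<'E'
from h import *
st(V(O,YAW,(-.130,0,.078)))
for c in('side','top'):
    im=optics.capture(c)
    print(c,[(np.round(d['xyz'],3).tolist(),round(d['conf'],2)) for d in nets.mark_of(c,'tape_band')][:4])
    cv2.imwrite(f'pics/p1{c}.png',im)
E
```

```text
t 6.0 tcp [469.4 -99.   82.6] vice-frame [-142.1   -5.3   82.6] F [0.4 0.1 0.3] q [-0.34  0.13 -0.5   0.94 -0.   -1.48] op 0.0001
toolz ang 65.26 tooly ang 155.26 x [-0. -0. -1.]
shift mm [ 4.6  5.4 12.1]
side [([0.37, -0.225, 0.015], 0.76)]
top [([0.521, 0.03, 0.078], 0.96), ([0.366, -0.223, 0.014], 0.64)]
```

```bash
python3 - <<'E'
from h import *
out=[]
for c,p in(('side',-.06),('top',0)):
    a,_=crop(c,cv2.imread(f'pics/p1{c}.png'),proj(c,V(O,YAW,(p,0,.08))),66,90,6,[(V(O,YAW,(x,0,.097)),(0,0,255)) for x in(.028,.043,.068,.08)]);out.append(a)
cv2.imwrite('pics/p1.png',np.hstack(out))
E
```

```text
(no output)
```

View pics/p1.png

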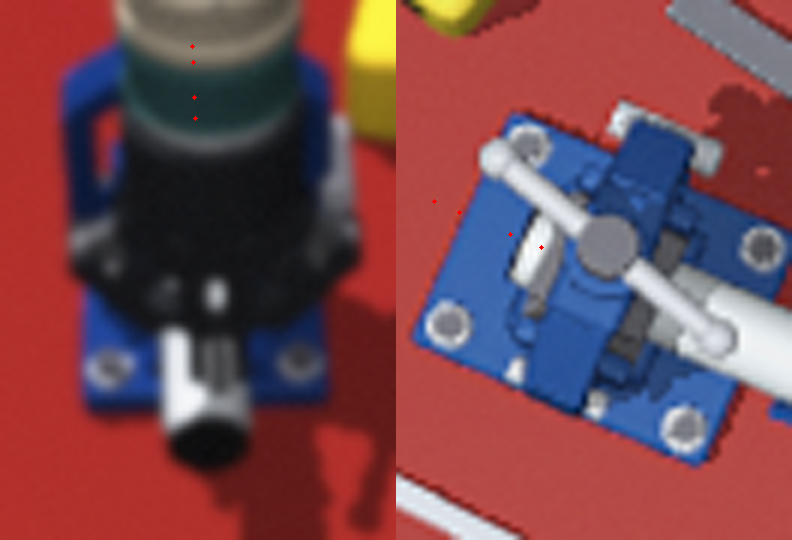

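```bash
python3 - <<'E'
from h import *
s,R,p=st()
c='side';ctr=proj(c,V(O,YAW,(-.06,0,.08)));x0=np.array([int(ctr[0]-33),int(ctr[1]-45)])
for n,P in(('tcp',p),('tip',p+R[:,0]*.019),('rear-160',V(O,YAW,(-.16,0,.078))),('rear-120',V(O,YAW,(-.12,0,.078))),('tube top -142',V(O,YAW,(-.142,0,.097)))):print(n,(proj(c,P)-x0+.5)*6)
print('implied rear x from plug at crop(207,445):')
P=atz(c,np.array([207,445])/6+x0-.5,.078); print(np.round(Rn.from_euler('z',-YAW).as_matrix()@(P-[*O,0])*1e3,1))
E
```

```text
t 6.2 tcp [469.3 -99.4  82.6] vice-frame [-142.5   -5.3   82.6] F [-0.5  0.  -0.5] q [-0.34  0.13 -0.5   0.94 -0.   -1.48] op 0.0
toolz ang 65.22 tooly ang 155.22 x [-0. -0. -1.]
tcp [219.26619309 407.48468721]
tip [219.91822268 434.82427628]
rear-160 [208.684555   445.33444494]
rear-120 [205.89549611 376.01866514]
tube top -142 [206.61643559 385.93600754]
implied rear x from plug at crop(207,445):
[-159.8    0.7   78. ]
```

```bash
python3 - <<'E'
from h import *
s,R,p=st()
out=[]
for c in('side','top'):
    a,_=crop(c,cv2.imread(f'pics/p1{c}.png'),proj(c,p),98,140,4,[(p-R[:,0]*.054+R[:,1]*i*.0425+R[:,2]*j*.038,(0,255,255)) for i in(-1,1) for j in(-1,1)]+[(p,(0,255,0)),(p+R[:,0]*.019,(0,0,255))]);out.append(a)
cv2.imwrite('pics/p2.png',np.hstack(out))
E
```

```text
t 6.2 tcp [469.3 -99.4  82.6] vice-frame [-142.5   -5.3   82.6] F [-0.5  0.  -0.5] q [-0.34  0.13 -0.5   0.94 -0.   -1.48] op 0.0
toolz ang 65.22 tooly ang 155.22 x [-0. -0. -1.]
```

View pics/p2.png

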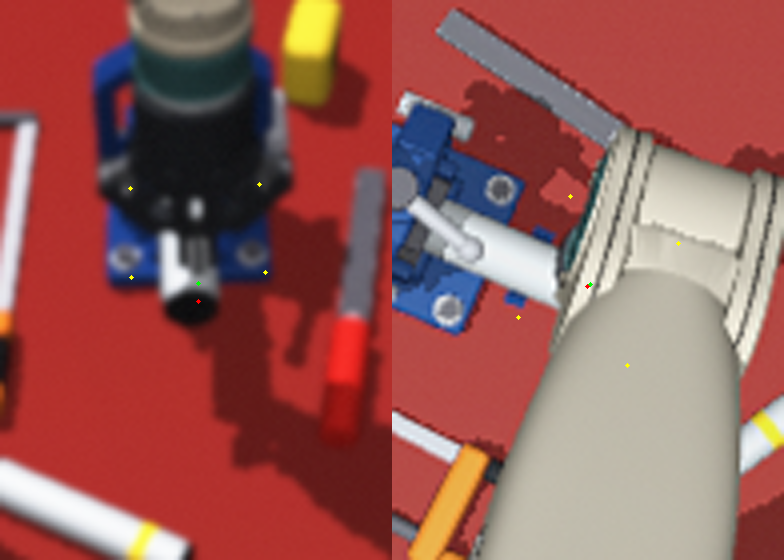

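>>> apply_moves --plan '[{"tx": -5, "ty": 0, "tz": -10, "roll": 0, "grip": -1}, {"tx": 0, "ty": 5, "tz": -25, "roll": 0, "grip": -1}, {"tx": 0, "ty": 0, "tz": -25, "roll": 0, "grip": -1}, {"tx": 10, "ty": 0, "tz": 0, "roll": 0, "grip": -1}, {"tx": 20, "ty": 0, "tz": 0, "roll": 0, "grip": -1}, {"tx": 10, "ty": 0, "tz": 0, "roll": 0, "grip": -1}, {"tx": 0, "ty": 0, "tz": 0, "roll": 0, "grip": -1}]'

```text
time: 7.08
tcp_pos: [0.4387, -0.1509, 0.0467]
tool_rot: [1.484, 1.568, 2.622]
contact_force: [0.2, 0.1, 0.0]
opening: 0.0
```

```bash
python3 - <<'E'
from h import *
s,R,p=st(V(O,YAW,(-.171,0,.05)))
im=optics.capture('side');a0=cv2.imread('pics/side0.png');tip0=np.array([.2244,.5824,.2124]);c='side'
a,_=crop(c,im,proj(c,p),98,140,4,[(p,(0,255,0)),(p+R[:,0]*.019,(0,0,255))])
b,_=crop(c,a0,proj(c,tip0),98,140,4,[(tip0,(0,255,0)),(tip0+[0,0,-.006],(0,0,255))])
cv2.imwrite('pics/p3.png',np.hstack([a,b]))
E
```

```text
t 7.08 tcp [ 438.7 -150.9   46.7] vice-frame [-202.1    1.1   46.7] F [0.2 0.1 0. ] q [-0.47  0.15 -0.57  0.85  0.   -1.61] op 0.0
toolz ang 65.25 tooly ang 155.25 x [-0.002  0.001 -1.   ]
shift mm [-3.3 -0.9 31.1]
```

View pics/p3.png

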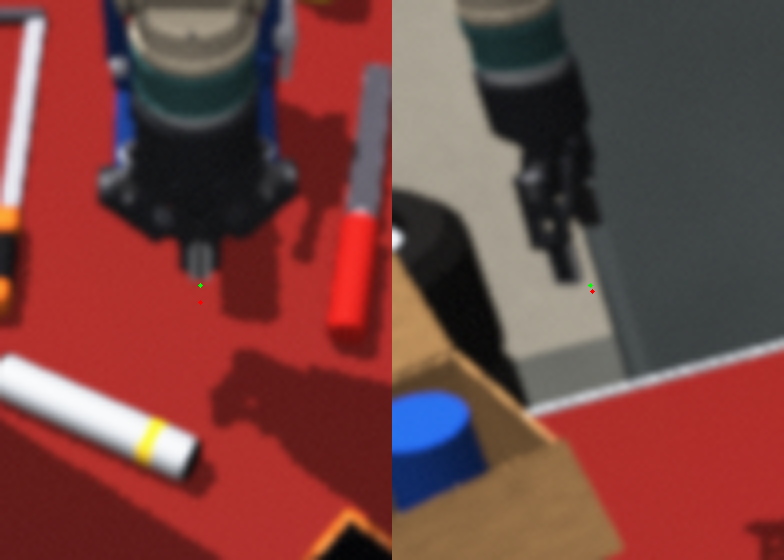

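>>> apply_moves --plan '[{"tx": 6, "ty": 0, "tz": 6, "roll": 0, "grip": -1}, {"tx": 0, "ty": 0, "tz": 6, "roll": 0, "grip": -1}, {"tx": 0, "ty": 0, "tz": 6, "roll": 0, "grip": -1}, {"tx": 0, "ty": 0, "tz": 5, "roll": 0, "grip": -1}, {"tx": 0, "ty": 0, "tz": 5, "roll": 0, "grip": -1}, {"tx": 0, "ty": 0, "tz": 5, "roll": 0, "grip": -1}]'

```text
time: 7.88
tcp_pos: [0.4535, -0.1218, 0.0417]
tool_rot: [-2.978, 1.57, -1.84]
contact_force: [-1.1, -3.5, 0.4]
opening: -0.0002
```

```bash
cat >> h.py <<'E'
def front(name):
    "front end of the tube along the vice axis: sample top image brightness/yellow along tube top line"
    im=optics.capture('top'); cv2.imwrite(f'pics/{name}.png',im); f=im.astype(np.float32)
    xs=np.arange(.02,.10,.003); m=np.array([proj('top',V(O,YAW,(x,0,.095))) for x in xs],np.float32)
    v=cv2.remap(f,m[:,0][:,None],m[:,1][:,None],cv2.INTER_LINEAR)[:,0]
    for x,b in zip(xs,v): print(round(x*1e3),b.astype(int).tolist(),end='; ')
    print()
E
python3 - <<'E'
from h import *
st(V(O,YAW,(-.130,0,.05))); front('a1')
E
```

```text
t 7.88 tcp [ 453.5 -121.8   41.7] vice-frame [-169.5   -0.3   41.7] F [-1.1 -3.5  0.4] q [-0.4   0.17 -0.57  0.84 -0.   -1.54] op -0.0002
toolz ang 65.22 tooly ang 155.22 x [-0.    -0.001 -1.   ]
shift mm [-8.3  0.5 39.4]
20 [122, 113, 112]; 23 [137, 129, 128]; 26 [185, 182, 179]; 29 [238, 237, 234]; 32 [243, 242, 240]; 35 [234, 235, 233]; 38 [143, 128, 123]; 41 [147, 86, 53]; 44 [173, 103, 60]; 47 [173, 103, 60]; 50 [171, 102, 59]; 53 [171, 102, 59]; 56 [172, 103, 60]; 59 [173, 103, 60]; 62 [172, 100, 54]; 65 [123, 73, 100]; 68 [64, 68, 182]; 71 [66, 70, 181]; 74 [67, 71, 180]; 77 [68, 71, 180]; 80 [66, 69, 179]; 83 [66, 71, 179]; 86 [67, 71, 179]; 89 [67, 71, 179]; 92 [67, 72, 179]; 95 [67, 72, 179]; 98 [67, 71, 179];
```

>>> apply_moves --plan '[{"tx": 0, "ty": 0, "tz": 4, "roll": 0, "grip": -1}, {"tx": 0, "ty": 0, "tz": 4, "roll": 0, "grip": -1}, {"tx": 0, "ty": 0, "tz": 5, "roll": 0, "grip": -1}, {"tx": 0, "ty": 0, "tz": 5, "roll": 0, "grip": -1}, {"tx": 0, "ty": 0, "tz": 5, "roll": 0, "grip": -1}, {"tx": 0, "ty": 0, "tz": 5, "roll": 0, "grip": -1}, {"tx": 0, "ty": 0, "tz": 4, "roll": 0, "grip": -1}, {"tx": 0, "ty": 0, "tz": 4, "roll": 0, "grip": -1}, {"tx": 0, "ty": 0, "tz": 2, "roll": 0, "grip": -1}, {"tx": 0, "ty": 0, "tz": 0, "roll": 0, "grip": -1}]'

```text
time: 9.18
tcp_pos: [0.4696, -0.0869, 0.0417]
tool_rot: [-0.221, 1.57, 0.918]
contact_force: [-1.7, -2.1, 2.0]
opening: -0.0003
```

```bash
python3 - <<'E'
from h import *
st(V(O,YAW,(-.130,0,.05))); front('a2')
E
```

```text
t 9.18 tcp [469.6 -86.9  41.7] vice-frame [-130.9   -0.5   41.7] F [-1.7 -2.1  2. ] q [-0.32  0.18 -0.55  0.84  0.   -1.46] op -0.0003
toolz ang 65.25 tooly ang 155.25 x [ 0.     0.001 -1.   ]
shift mm [-8.3  0.5  1. ]
20 [123, 113, 113]; 23 [137, 128, 128]; 26 [187, 182, 180]; 29 [232, 237, 234]; 32 [136, 240, 238]; 35 [70, 239, 237]; 38 [75, 239, 237]; 41 [72, 239, 237]; 44 [121, 239, 237]; 47 [221, 239, 237]; 50 [243, 239, 236]; 53 [241, 239, 237]; 56 [241, 239, 237]; 59 [241, 239, 236]; 62 [240, 239, 236]; 65 [240, 239, 236]; 68 [241, 239, 236]; 71 [243, 242, 238]; 74 [237, 235, 230]; 77 [87, 85, 104]; 80 [65, 70, 181]; 83 [67, 72, 180]; 86 [68, 72, 180]; 89 [67, 71, 180]; 92 [67, 72, 180]; 95 [67, 71, 179]; 98 [68, 71, 179];
```

>>> apply_moves --plan '[{"tx": 0, "ty": 0, "tz": 3, "roll": 0, "grip": -1}, {"tx": 0, "ty": 0, "tz": 2, "roll": 0, "grip": -1}, {"tx": 0, "ty": 0, "tz": 0, "roll": 0, "grip": -1}, {"tx": 0, "ty": 0, "tz": 0, "roll": 0, "grip": -1}, {"tx": 0, "ty": 0, "tz": -4, "roll": 0, "grip": -1}, {"tx": 0, "ty": 0, "tz": -25, "roll": 0, "grip": -1}, {"tx": 0, "ty": 0, "tz": -30, "roll": 0, "grip": -1}, {"tx": -50, "ty": 0, "tz": 0, "roll": 0, "grip": -1}, {"tx": -60, "ty": 0, "tz": 0, "roll": 0, "grip": -1}, {"tx": -60, "ty": 0, "tz": 0, "roll": 0, "grip": -1}, {"tx": -50, "ty": 0, "tz": 0, "roll": 0, "grip": -1}, {"tx": 0, "ty": 0, "tz": 0, "roll": 0, "grip": -1}]'

```text
time: 10.72
tcp_pos: [0.4496, -0.1372, 0.2664]
tool_rot: [-1.432, 1.561, -0.293]
contact_force: [1.0, 0.6, 0.1]
opening: 0.0001
```

```bash
python3 - <<'E'
from h import *
st(); front('a3')
c='side'; im=optics.capture(c);cv2.imwrite('pics/a3s.png',im)
out=[]
for c,n in(('side','a3s'),('top','a3')):
    a,_=crop(c,cv2.imread(f'pics/{n}.png'),proj(c,V(O,YAW,(0,0,.15))),66,90,6,[(V(O,YAW,(0,0,.2065)),(255,0,255))]+[(V(O,YAW+np.radians(90)-1.83,(r,0,.2065)),(0,0,255)) for r in(-.058,.058)]);out.append(a)
cv2.imwrite('pics/p4.png',np.hstack(out))
E
```

```text
t 10.72 tcp [ 449.6 -137.2  266.4] vice-frame [-185.    -3.1  266.4] F [1.  0.6 0.1] q [-0.43 -0.03 -0.27  1.33  0.   -1.57] op 0.0001
toolz ang 65.24 tooly ang 155.24 x [ 0.009 -0.003 -1.   ]
20 [121, 112, 112]; 23 [134, 126, 126]; 26 [182, 179, 176]; 29 [236, 234, 231]; 32 [241, 237, 235]; 35 [205, 236, 234]; 38 [93, 236, 234]; 41 [72, 236, 234]; 44 [72, 236, 235]; 47 [72, 236, 235]; 50 [153, 236, 234]; 53 [234, 237, 234]; 56 [239, 237, 233]; 59 [238, 237, 234]; 62 [238, 237, 233]; 65 [238, 237, 234]; 68 [238, 237, 234]; 71 [238, 236, 233]; 74 [239, 238, 235]; 77 [241, 239, 236]; 80 [200, 198, 192]; 83 [55, 53, 102]; 86 [64, 68, 181]; 89 [67, 71, 177]; 92 [65, 69, 177]; 95 [66, 70, 177]; 98 [66, 69, 177];
```

View pics/p4.png

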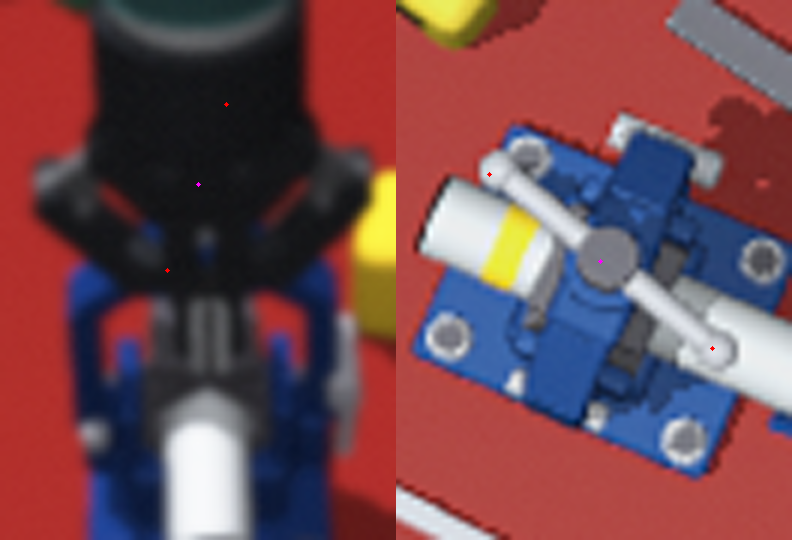

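>>> apply_moves --plan '[{"tx": 0, "ty": 3, "tz": 60, "roll": 0, "grip": -1}, {"tx": 0, "ty": 0, "tz": 60, "roll": 0, "grip": -1}, {"tx": 0, "ty": 0, "tz": 60, "roll": 0, "grip": -1}, {"tx": 20, "ty": 0, "tz": 5, "roll": 0, "grip": -1}, {"tx": 10, "ty": 0, "tz": 0, "roll": 0, "grip": -1}, {"tx": 0, "ty": 0, "tz": 0, "roll": 0, "grip": -1}]'

```text
time: 11.58
tcp_pos: [0.5195, 0.0327, 0.2292]
tool_rot: [1.927, 1.566, 3.065]
contact_force: [1.6, 0.0, -0.1]
opening: 0.0001
```

```bash
python3 - <<'E'
from h import *
s,R,p=st(V(O,YAW,(0,0,.22)))
c='side'; im=optics.capture(c)
a,_=crop(c,im,proj(c,p),98,140,4,[(p,(0,255,0)),(p+R[:,0]*.019,(0,0,255)),(p-R[:,0]*.016,(255,0,255))])
cv2.imwrite('pics/p5.png',a)
E
```

```text
t 11.57 tcp [519.5  32.7 229.2] vice-frame [ -1.5   3.7 229.2] F [ 1.6  0.  -0.1] q [-0.06  0.09 -0.22  1.27  0.   -1.2 ] op 0.0001
toolz ang 65.19 tooly ang 155.19 x [-0.005  0.    -1.   ]
shift mm [ 9.2 -3.8  1.5]
```

View pics/p5.png

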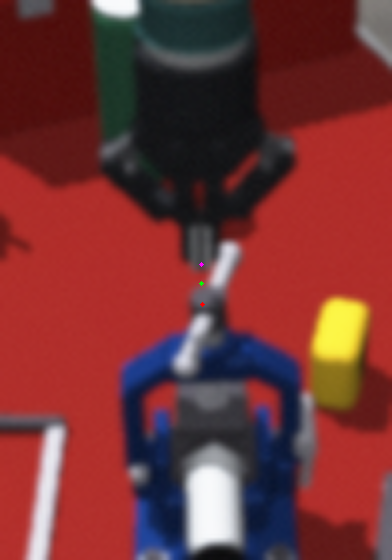

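```bash
cat >> h.py <<'E'
def orbit(a0,a1,n,r=.040,z=.172):
    s,R,p=st(); pts=[np.array([O[0]+r*np.cos(a),O[1]+r*np.sin(a),z]) for a in np.radians(np.linspace(a0,a1,n))]
    d=p[:2]-O; print('finger ang',np.degrees(np.arctan2(d[1],d[0])).round(1),'r',np.hypot(*d).round(4))
    acc=p.copy()
    for q in pts:
        t=np.round(R.T@(q-acc)*1e3*2)/2; acc=acc+R@t/1e3; print([float(v) for v in t])
E
python3 -c "
from h import *
orbit(285,285,1)"
```

```text
t 11.62 tcp [520.4  32.4 230.4] vice-frame [ -1.4   2.8 230.4] F [ 0.4 -0.2  1.1] q [-0.06  0.09 -0.22  1.27  0.   -1.2 ] op -0.0002
toolz ang 65.16 tooly ang 155.16 x [-0.003  0.    -1.   ]
finger ang -178.7 r 0.0031
[58.5, -28.5, -29.5]
```

>>> apply_moves --plan '[{"tx": 0, "ty": -14, "tz": -15, "roll": 0, "grip": -1}, {"tx": 0, "ty": -14.5, "tz": -14.5, "roll": 0, "grip": -1}, {"tx": 0, "ty": 0, "tz": 0, "roll": 0, "grip": -1}, {"tx": 25, "ty": 0, "tz": 0, "roll": 0, "grip": -1}, {"tx": 25, "ty": 0, "tz": 0, "roll": 0, "grip": -1}, {"tx": 8, "ty": 0, "tz": 0, "roll": 0, "grip": -1}, {"tx": 0, "ty": 0, "tz": 0, "roll": 0, "grip": -1}, {"tx": 0, "ty": 0, "tz": 0, "roll": 0, "grip": -1}]'

```text
time: 12.62
tcp_pos: [0.536, -0.0059, 0.1748]
tool_rot: [-1.236, 1.569, -0.098]
contact_force: [0.1, 0.2, 0.9]
opening: -0.0001
```

```bash
python3 -c "
from h import *
orbit(273,141,12)"
```

```text
t 12.62 tcp [536.   -5.9 174.8] vice-frame [-29.8 -27.3 174.8] F [0.1 0.2 0.9] q [-0.13  0.14 -0.28  1.15  0.   -1.27] op -0.0001
toolz ang 65.22 tooly ang 155.22 x [ 0.002 -0.    -1.   ]
finger ang -72.0 r 0.0404
[3.0, 9.0, -6.0]
[-0.0, 7.5, -3.0]
[-0.0, 8.5, -1.5]
[-0.5, 8.0, 0.5]
[0.0, 8.5, 2.0]
[0.0, 7.5, 4.0]
[0.0, 6.5, 5.0]
[0.0, 5.0, 6.5]
[0.0, 4.0, 7.5]
[0.0, 2.5, 8.0]
[0.0, 0.5, 8.0]
[0.0, -1.5, 8.5]
```

>>> apply_moves --plan '[{"tx": 3, "ty": 9, "tz": -6, "roll": 0, "grip": -1}, {"tx": 0, "ty": 7.5, "tz": -3, "roll": 0, "grip": -1}, {"tx": 0, "ty": 8.5, "tz": -1.5, "roll": 0, "grip": -1}, {"tx": 0, "ty": 8, "tz": 0.5, "roll": 0, "grip": -1}, {"tx": 0, "ty": 8.5, "tz": 2, "roll": 0, "grip": -1}, {"tx": 0, "ty": 7.5, "tz": 4, "roll": 0, "grip": -1}, {"tx": 0, "ty": 6.5, "tz": 5, "roll": 0, "grip": -1}, {"tx": 0, "ty": 5, "tz": 6.5, "roll": 0, "grip": -1}, {"tx": 0, "ty": 4, "tz": 7.5, "roll": 0, "grip": -1}, {"tx": 0, "ty": 2.5, "tz": 8, "roll": 0, "grip": -1}, {"tx": 0, "ty": 0.5, "tz": 8, "roll": 0, "grip": -1}, {"tx": 0, "ty": -1.5, "tz": 8.5, "roll": 0, "grip": -1}]'

```text
time: 14.12
tcp_pos: [0.4893, 0.0577, 0.1699]
tool_rot: [2.358, 1.565, -2.786]
contact_force: [-2.2, -5.1, 1.5]
opening: 0.0
```

```bash
python3 - <<'E'
from h import *
orbit(129,9,12)
c='top'; im=optics.capture(c); a,_=crop(c,im,proj(c,V(O,YAW,(0,0,.2))),66,66,6,[]);
c='side'; im=optics.capture(c); b,_=crop(c,im,proj(c,V(O,YAW,(0,0,.17))),66,66,6,[])
cv2.imwrite('pics/p6.png',np.hstack([a,b]))
E
```

```text
t 14.12 tcp [489.3  57.7 169.9] vice-frame [  8.8  41.6 169.9] F [-2.2 -5.1  1.5] q [-0.01  0.07 -0.36  1.14 -0.   -1.15] op 0.0
toolz ang 65.22 tooly ang 155.22 x [-0.005 -0.002 -1.   ]
finger ang 143.6 r 0.0425
[-2.0, -6.0, 9.0]
[-0.0, -4.0, 6.5]
[-0.0, -5.0, 5.5]
[-0.0, -6.0, 4.5]
[-0.5, -7.0, 3.5]
[0.0, -7.0, 2.0]
[0.0, -8.0, 0.5]
[0.0, -7.5, -1.0]
[0.0, -7.0, -2.5]
[0.0, -7.0, -3.5]
[0.0, -5.5, -5.0]
[0.0, -5.0, -6.0]
```

View pics/p6.png

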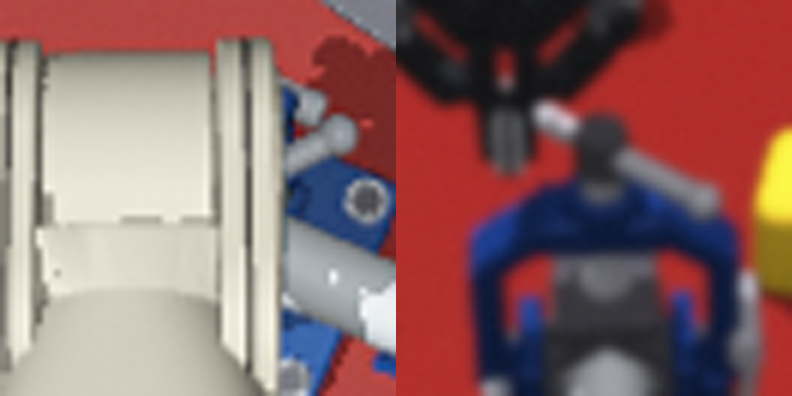

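>>> apply_moves --plan '[{"tx": 0, "ty": -6, "tz": 9, "roll": 0, "grip": -1}, {"tx": 0, "ty": -4, "tz": 6.5, "roll": 0, "grip": -1}, {"tx": 0, "ty": -5, "tz": 5.5, "roll": 0, "grip": -1}, {"tx": 0, "ty": -6, "tz": 4.5, "roll": 0, "grip": -1}, {"tx": 0, "ty": -7, "tz": 3.5, "roll": 0, "grip": -1}, {"tx": 0, "ty": -7, "tz": 2, "roll": 0, "grip": -1}, {"tx": 0, "ty": -8, "tz": 0.5, "roll": 0, "grip": -1}, {"tx": 0, "ty": -7.5, "tz": -1, "roll": 0, "grip": -1}, {"tx": 0, "ty": -7, "tz": -2.5, "roll": 0, "grip": -1}, {"tx": 0, "ty": -7, "tz": -3.5, "roll": 0, "grip": -1}, {"tx": 0, "ty": -5.5, "tz": -5, "roll": 0, "grip": -1}, {"tx": 0, "ty": -5, "tz": -6, "roll": 0, "grip": -1}]'

```text
time: 15.72
tcp_pos: [0.5662, 0.0385, 0.1709]
tool_rot: [-0.556, 1.569, 0.583]
contact_force: [-1.1, 3.9, -1.0]
opening: 0.0003
```

```bash
python3 -c "
from h import *
orbit(0,-36,5)"
```

```text
t 15.72 tcp [566.2  38.5 170.9] vice-frame [ 23.1 -36.4 170.9] F [-1.1  3.9 -1. ] q [-0.05  0.2  -0.22  1.15  0.   -1.19] op 0.0003
toolz ang 65.24 tooly ang 155.24 x [ 0.001  0.001 -1.   ]
finger ang 8.0 r 0.0431
[-1.0, -0.0, -6.5]
[-0.0, -2.0, -6.0]
[-0.0, -1.5, -6.0]
[-0.0, -0.0, -6.5]
[-0.0, 0.5, -6.0]
```

>>> apply_moves --plan '[{"tx": 0, "ty": 0, "tz": -6.5, "roll": 0, "grip": -1}, {"tx": 0, "ty": -2, "tz": -6, "roll": 0, "grip": -1}, {"tx": 0, "ty": -1.5, "tz": -6, "roll": 0, "grip": -1}, {"tx": 0, "ty": 0, "tz": -6, "roll": 0, "grip": -1}, {"tx": 0, "ty": 0, "tz": 0, "roll": 0, "grip": -1}]'

```text
time: 16.35
tcp_pos: [0.5592, 0.0143, 0.1715]
tool_rot: [-1.331, 1.568, -0.193]
contact_force: [2.0, 3.4, -0.5]
opening: -0.0002
```

```bash
python3 -c "
from h import *
orbit(-34,-64,6)"
```

```text
t 16.35 tcp [559.2  14.3 171.5] vice-frame [ -1.7 -40.1 171.5] F [ 2.   3.4 -0.5] q [-0.09  0.19 -0.23  1.15 -0.   -1.23] op -0.0002
toolz ang 65.19 tooly ang 155.19 x [ 0.003 -0.    -1.   ]
finger ang -27.0 r 0.0401
[-0.5, 0.5, -5.0]
[0.0, 1.0, -4.0]
[0.0, 1.5, -4.0]
[0.0, 1.5, -3.5]
[0.0, 2.0, -4.0]
[-0.0, 2.5, -3.0]
```

>>> apply_moves --plan '[{"tx": 0, "ty": 0.5, "tz": -5, "roll": 0, "grip": -1}, {"tx": 0, "ty": 1, "tz": -4, "roll": 0, "grip": -1}, {"tx": 0, "ty": 0, "tz": 0, "roll": 0, "grip": -1}]'

```text
time: 16.73
tcp_pos: [0.5549, 0.0073, 0.1717]
tool_rot: [-1.07, 1.567, 0.068]
contact_force: [3.2, 4.7, 0.1]
opening: 0.0002
```

>>> apply_moves --plan '[{"tx": 0, "ty": 1.5, "tz": -4, "roll": 0, "grip": -1}, {"tx": 0, "ty": 0, "tz": 0, "roll": 0, "grip": -1}]'

```text
time: 16.98
tcp_pos: [0.5524, 0.0043, 0.1719]
tool_rot: [-1.127, 1.566, 0.012]
contact_force: [4.0, 4.9, -0.6]
opening: -0.0004
```

>>> apply_moves --plan '[{"tx": 0, "ty": 1.5, "tz": -3.5, "roll": 0, "grip": -1}, {"tx": 0, "ty": 0, "tz": 0, "roll": 0, "grip": -1}]'

```text
time: 17.23
tcp_pos: [0.5499, 0.0016, 0.1721]
tool_rot: [-1.147, 1.565, -0.009]
contact_force: [4.1, 4.7, 0.1]
opening: -0.0003
```

```bash
python3 -c "
from h import *
orbit(-60,-80,5)"
```

```text
t 17.23 tcp [549.9   1.6 172.1] vice-frame [-17.1 -36.9 172.1] F [4.1 4.7 0.1] q [-0.11  0.17 -0.26  1.14  0.   -1.25] op -0.0003
toolz ang 65.22 tooly ang 155.22 x [ 0.006 -0.    -1.   ]
finger ang -49.4 r 0.0406
[0.0, 4.5, -6.0]
[0.0, 2.0, -3.0]
[-0.0, 2.5, -2.5]
[-0.0, 2.5, -2.5]
[-0.0, 2.5, -2.0]
```

>>> apply_moves --plan '[{"tx": 0, "ty": 2, "tz": -3, "roll": 0, "grip": -1}, {"tx": 0, "ty": 0, "tz": 0, "roll": 0, "grip": -1}]'

```text
time: 17.48
tcp_pos: [0.5473, -0.0005, 0.1723]
tool_rot: [-1.261, 1.564, -0.122]
contact_force: [4.4, 3.3, -0.0]
opening: 0.0001
```

>>> apply_moves --plan '[{"tx": 0, "ty": 2.5, "tz": -3, "roll": 0, "grip": -1}, {"tx": 0, "ty": 0, "tz": 0, "roll": 0, "grip": -1}]'

```text
time: 17.73
tcp_pos: [0.546, -0.0017, 0.1729]
tool_rot: [-1.086, 1.559, 0.052]
contact_force: [8.6, 5.3, -0.7]
opening: -0.0001
```

>>> apply_moves --plan '[{"tx": 0, "ty": 2, "tz": -2.5, "roll": 0, "grip": -1}, {"tx": 0, "ty": 0, "tz": 0, "roll": 0, "grip": -1}]'

```text
time: 17.98
tcp_pos: [0.5458, -0.0026, 0.1735]
tool_rot: [-1.011, 1.554, 0.128]
contact_force: [13.7, 7.2, -2.6]
opening: 0.0001
```

```bash
python3 -c "
from h import *
orbit(-70,-95,6)"
```

```text
t 17.98 tcp [545.8  -2.6 173.5] vice-frame [-22.7 -34.8 173.5] F [13.7  7.2 -2.6] q [-0.13  0.15 -0.27  1.13  0.   -1.26] op 0.0001
toolz ang 65.25 tooly ang 155.24 x [ 0.017  0.002 -1.   ]
finger ang -57.6 r 0.0416
[1.5, 7.0, -6.0]
[-0.0, 2.5, -2.0]
[-0.5, 2.5, -2.5]
[0.0, 3.0, -1.5]
[0.0, 3.0, -2.0]
[0.0, 3.5, -1.0]
```

>>> apply_moves --plan '[{"tx": 0, "ty": 2.5, "tz": -2, "roll": 0, "grip": -1}, {"tx": 0, "ty": 0, "tz": 0, "roll": 0, "grip": -1}]'

```text
time: 18.23
tcp_pos: [0.5453, -0.0038, 0.1745]
tool_rot: [-1.09, 1.549, 0.049]
contact_force: [17.5, 5.7, -2.1]
opening: -0.0003
```

>>> apply_moves --plan '[{"tx": 0, "ty": 3, "tz": -2, "roll": 0, "grip": -1}, {"tx": 0, "ty": 0, "tz": 0, "roll": 0, "grip": -1}]'

```text
time: 18.48
tcp_pos: [0.5451, -0.0039, 0.175]
tool_rot: [-1.041, 1.542, 0.098]
contact_force: [24.9, 7.6, -7.3]
opening: 0.0
```

```bash
python3 - <<'E'
from h import *
orbit(-80,-85,2)
out=[]
for c in('top','side'):
    im=optics.capture(c); a,_=crop(c,im,proj(c,V(O,YAW,(0,0,.18))),66,90,6,[(V(O,0,(r*np.cos(t),r*np.sin(t),.2022)),k) for r in(-.058,.058) for t,k in((YAW+np.pi/2-7.35,(0,0,255)),(YAW+np.pi/2-7.15,(0,255,255)))]); out.append(a)
cv2.imwrite('pics/p7.png',np.hstack(out))
E
```

```text
t 18.48 tcp [545.1  -3.9 175. ] vice-frame [-24.1 -34.7 175. ] F [24.9  7.6 -7.3] q [-0.13  0.14 -0.28  1.12  0.01 -1.27] op 0.0
toolz ang 65.27 tooly ang 155.25 x [ 0.029  0.003 -1.   ]
finger ang -59.3 r 0.0423
[2.5, 12.0, -9.0]
[-0.0, 3.0, -2.0]
```

View pics/p7.png

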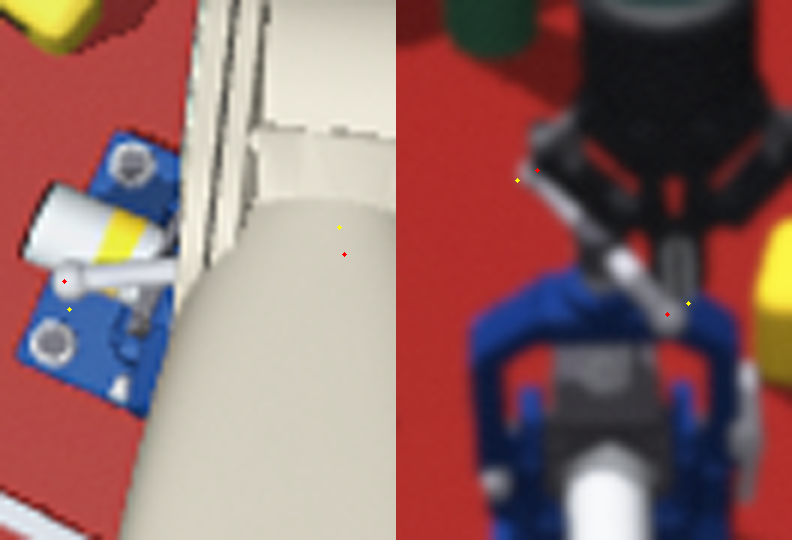

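>>> apply_moves --plan '[{"tx": 0, "ty": 2, "tz": -1.5, "roll": 0, "grip": -1}, {"tx": 0, "ty": 0, "tz": 0, "roll": 0, "grip": -1}, {"tx": 0, "ty": 0, "tz": 0, "roll": 0, "grip": -1}, {"tx": 0, "ty": -5, "tz": 4, "roll": 0, "grip": -1}, {"tx": 0, "ty": -8, "tz": 6, "roll": 0, "grip": -1}, {"tx": 0, "ty": -10, "tz": 5, "roll": 0, "grip": -1}, {"tx": 0, "ty": -10, "tz": 5, "roll": 0, "grip": -1}, {"tx": -25, "ty": 0, "tz": 0, "roll": 0, "grip": -1}, {"tx": -50, "ty": 0, "tz": 0, "roll": 0, "grip": -1}, {"tx": -50, "ty": -20, "tz": -40, "roll": 0, "grip": -1}, {"tx": 0, "ty": -20, "tz": -58, "roll": 0, "grip": -1}, {"tx": 0, "ty": -20, "tz": -58, "roll": 0, "grip": -1}]'

```text
time: 20.08
tcp_pos: [0.5563, -0.1663, 0.293]
tool_rot: [-2.13, 1.569, -0.99]
contact_force: [0.9, 0.5, -0.6]
opening: -0.0001
```

>>> apply_moves --plan '[{"tx": 0, "ty": 0, "tz": -50, "roll": 0, "grip": -1}, {"tx": 0, "ty": 0, "tz": 0, "roll": 0, "grip": -1}, {"tx": 0, "ty": 0, "tz": 0, "roll": 0, "grip": -1}]'

```text
time: 20.45
tcp_pos: [0.5349, -0.2098, 0.2918]
tool_rot: [1.401, 1.57, 2.539]
contact_force: [-0.5, -0.2, 0.3]
opening: 0.0
```

```bash
python3 - <<'E'
from h import *
st(); front('f1')
out=[]
for c in('top','side'):
    im=optics.capture(c); a,_=crop(c,im,proj(c,V(O,YAW,(0,0,.15))),66,90,6,[(V(O,0,(r*np.cos(t),r*np.sin(t),.2022)),k) for r in(-.058,.058) for t,k in((YAW+np.pi/2-7.35,(0,0,255)),(YAW+np.pi/2-7.15,(0,255,255)))]); out.append(a)
cv2.imwrite('pics/p8.png',np.hstack(out))
E
```

```text
t 20.45 tcp [ 534.9 -209.8  291.8] vice-frame [-215.7 -110.9  291.8] F [-0.5 -0.2  0.3] q [-0.49  0.16 -0.01  1.4   0.   -1.62] op 0.0
toolz ang 65.19 tooly ang 155.19 x [-0.001  0.001 -1.   ]
20 [226, 220, 216]; 23 [223, 216, 212]; 26 [211, 205, 201]; 29 [201, 194, 190]; 32 [193, 187, 183]; 35 [171, 193, 191]; 38 [99, 216, 214]; 41 [68, 237, 235]; 44 [70, 236, 234]; 47 [71, 235, 233]; 50 [151, 234, 232]; 53 [231, 234, 232]; 56 [237, 234, 231]; 59 [235, 234, 231]; 62 [235, 234, 231]; 65 [235, 234, 231]; 68 [236, 234, 232]; 71 [235, 234, 231]; 74 [236, 235, 233]; 77 [238, 237, 233]; 80 [198, 195, 189]; 83 [55, 54, 101]; 86 [62, 67, 178]; 89 [65, 69, 175]; 92 [64, 69, 175]; 95 [66, 70, 175]; 98 [64, 67, 174];
```

View pics/p8.png

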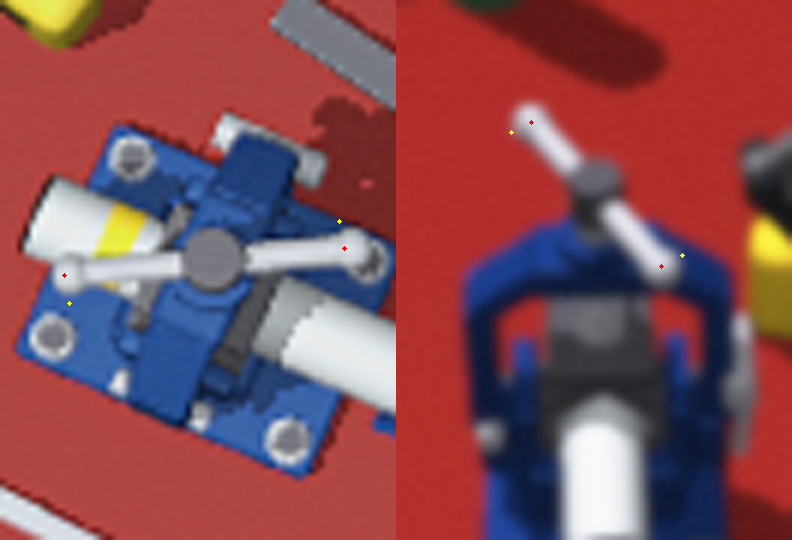

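```bash
python3 -c "
from h import *
print(bot.sign_off())"
```

```text
the job is handed in; nothing more can be done
None
```

I pushed the tube about 43 mm forward through the vice and wound the T-handle clockwise until it stopped. I then moved the arm clear and handed the job in at about 20.5 s; it gives no verdict.

**Band:** the last top picture puts the tape band's centre about 43 mm past the vice axis (allowed 34 to 53 mm). That leaves a gap of roughly 8 mm between jaws and band.

**Handle:** the bar reads about 7.34 rad in the last picture (7.15 needed, solid at 7.35) and did not spring back on release. It was still being pushed with about 26 N when it stopped moving. I could not measure the grip force on the tube directly.

**Bystanders:** the arm's path stayed away from them and no unexpected contact force showed. I did not measure their positions again at the end.

**What disagreed:** in the camera images the fingertips were about 35 mm higher than the reported tool position implied. Because of this the first push passed over the tube without moving it. I took the 35 mm off for all later moves, and contact then came where I expected it.

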